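# Fit the upper tray on a four-post parts rack

## Robot

A 6-joint arm with a two-finger parallel gripper is mounted at the origin on the work surface. World frame = base frame: x ahead of the robot, y to its left, z up, the work surface at z = 0. Lengths are in m, angles in degrees, forces in N, time in s.
With the tool pointing down it reaches from about 0.25 to 0.725 m from the base axis. Payload 9.7 kg.
Tool frame: the origin (TCP) lies midway between the tips of the shut fingers; the grasp point (between the pads) lies 19 mm behind it; z points along the fingers, x is the direction in which the jaws open and shut, and the axes are right-handed (so a half turn about z gives the same grasp; the last joint's range is limited). The gripper opens to 85 mm and grips with 20 to 120 N. Pads are 22 mm wide; open, the fingers measure 114 mm over their backs; the gripper's body (76 mm by 85 mm) begins 54 mm behind the grasp point. The pads swing forward as they close: fully open they stand 13 mm farther back than shut.
Start: joints at [-67.208, 4.979, 10.078, 95.1, 0, 90], TCP at [0.213, -0.507, 0.231] pointing down, gripper open.
Joint ranges: [-179.16, 179.16], [-48.56, 103.87], [-65.8, 70.77], [-126.05, 130.52], [-82.76, 87.17], [-180, 180]. Speed limits (degrees/s): [127.2, 127.2, 147.25, 180, 180, 180].

## Interface

Orientations are given as [roll, pitch, yaw] about the fixed x, y, z axes, in that order (R = Rz(yaw) Ry(pitch) Rx(roll)).
In Python, from workcell import bot, optics gives the robot as it stands.
- The arm moves only by the shell command python3 -m creep 'ROWS' [FORCE]. ROWS is JSON, a list of rows, each a list of 7 numbers: the shift along the tool's x, y, z in m, then the turn, a rotation vector about the tool's x, y, z in rad, then the opening, from 0 (shut) to 1 (fully open). A call has 1 to 8 rows; each row is the pose to reach, as a shift and turn from the pose commanded when the call began, along the tool's axes at that moment; what a row does not reach only later rows make up. A row lasts 1/10 s, in which the tool goes at most 50 mm and 8.59 degrees, less where a joint would pass 70% of its speed; a pose out of reach is approached as far as the arm can. A call with a gripper value outside its range is refused whole. The fingers move at their own pace and stop on an object; FORCE is the grip in N (left out, the last holds). Time passes only in rows, so rows that repeat a pose let the fingers close. It gives the time, the measured TCP pose, the force and the opening at its end, in the units of the state.
- bot.get_obs(): the state, without advancing time (a new reading comes with each control period).
- optics.camera(name): name is "scene" or "top"; returns the picture (384x512x3 uint8, red, green, blue); there is no depth.
- optics.camera_params(name): a dict with "camera_matrix" (3x3 intrinsics, pixels), "D" ([k1, k2, p1, p2, k3] as OpenCV has them; the pictures are not rectified), "R" (3x3) and "t" (3): a world point X has camera coordinates R X + t. Camera axes: x right, y down, z forward; pixel columns grow to the right and rows downward; lengths in m; the calibration is good to about 2 mm. A picture is of the moment at which its call begins. camera_params takes no time and is no camera call.
- bot.job_done(): hands the job in, once; it reports no verdict.
The state is a dict: "time": time; "q": joint angles; "qd": joint speeds; "joint_efforts": joint torques, N m; "ee_pos": TCP position; "tcp_rot": TCP orientation; "wrist_force": force on the tool from outside, world axes, zero at the start; "torque": the same for the moment, N m; "opening": finger opening in m.
Only numpy, scipy, OpenCV 4.12 (cv2) and the standard library are available. Lean on these libraries where they do the work, as an engineer would, in place of code of your own. Each camera call takes 0.05 s, during which the arm holds its last target.

## Task

Fit the upper tray on the small four-post parts rack: take the loose tray whose four corner holes match the rack's posts, bring all four holes over their pins together and lower it in the hand, without dropping it, until it sits level and fully home on all four post shoulders, then let go. The other loose tray has a different hole spacing and does not nest here; leave it and the other things on the bench where they are.

Things in the scene. Friction and masses are not known exactly. Their poses are not given: they have to be found in the camera images.
- rack_base: Dark steel base plate of the rack, 230 (x) x 180 (y) x 12 mm, bolted to the bench. Origin: centre of its underside, z up. On it a green post frame is clamped in slotted holes, square with the plate but with its centre shifted by anything up to 9 mm along the plate's x and up to 9 mm along its y. The shift is fixed but NOT reported: find it by touch or by eye.
- shoulder_mid (a point): Point above the base plate's centre at the height of the post shoulders, 75 mm above the bench; axes as the plate. A tray that is home has its origin at this height, shifted with the frame. The four posts stand at x = +-75, y = +-50 mm from the frame's (shifted) centre. Each is a rigid round collar, 20 mm diameter, up to its flat shoulder at 75 mm. Low deck with cartons between: below 46 mm.
- pin_top (a point): Point above the base plate's centre at the height of the pin tips, 120 mm above the bench. From each shoulder a rigid, fixed steel pin of 10 mm diameter rises on the post's axis from 75 to 120 mm, its tip bevelled by 1 mm. The pins may be touched.
- rack_tray: The tray to fit: loose oblong aluminium tray, 190 (x) x 140 (y) mm, 0.35 to 0.7 kg, balanced about its middle. Origin: centre of its underside, z up. Floor 5 mm thick with four through holes of 13 mm diameter at x = +-75, y = +-50 mm; lips 3 mm thick, 18 mm high all round. It fits the rack either way round (half turn).
- tray_handle (a point): Grip point of the oblong tray's upright carrying handle, 50 mm above the tray's underside, over its centre. The handle is a bar 90 mm long (tray's x), 12 mm thick (y), from 30 to 62 mm above the underside, on two legs 10 mm thick at x = +-35 mm. Axes as the tray.
- odd_tray: The tray that does not nest: loose aluminium tray of the same make and handle (handle along its x) but square, 155 x 155 mm, holes at x, y = +-58 mm. Leave it alone. Origin: centre of its underside.
- tape_roll: Yellow roll of tape lying flat, 90 mm diameter, 25 mm high; bystander. Origin: centre of its underside.
- spray_can: Grey can, 52 mm diameter, 150 mm high, upright; bystander. Origin: centre of its underside.
- screw_carton: Small open cardboard carton 80 x 60 x 50 mm high; bystander. Origin: centre of its underside.
- screwdriver: Screwdriver lying flat; bystander. Origin: near its middle, on the bench.
- tub: Green plastic tub, 100 mm diameter, 75 mm high; bystander. Origin: centre of its underside.
- wrench: Steel wrench lying flat; bystander. Origin: near its middle, on the bench.
- caster_wheel: Black rubber wheel lying flat, 60 mm diameter, 25 mm high; bystander. Origin: centre of its underside.

How it is judged:
By the outcome, as a careful person would: the job done as asked, in the order asked, and still so for the second after the job is handed in, with the robot touching nothing.
It also fails if it takes over 61 s, if anything falls off the work surface, if the arm or the gripper's body presses on something with over 40 N, if the wrist force passes 120 N, or if a joint passes its speed limit or range.

## Working session

There is one attempt and no reset: what is moved stays moved. The work goes in short steps, Python scripts to look and compute and a shell command to move; the robot and the scene stay as the last step left them, time stands still between calls to the robot, and variables do not carry over. Pictures are saved under pics/ and viewed, and the job is handed in when it is done.

```bash
ls; mkdir -p pics
python3 - <<'E'
from workcell import bot, optics
import cv2,json
for n in ("scene","top"):
    im=optics.camera(n); cv2.imwrite(f"pics/{n}0.png",im[:,:,::-1])
    p=optics.camera_params(n); print(n,p)
print(bot.get_obs())
E
```

```text
pics
scene {'camera_matrix': array([[380.2026341 ,   0.        , 254.62500982],
       [  0.        , 380.2026341 , 192.21537144],
       [  0.        ,   0.        ,   1.        ]]), 'D': array([-0.02579816,  0.        ,  0.        ,  0.        ,  0.        ]), 'R': array([[ 0.75012396,  0.66116036,  0.01345421],
       [ 0.51915701, -0.57616704, -0.63127454],
       [-0.40962183,  0.480519  , -0.77544274]]), 't': array([-0.48912696, -0.24454942,  1.62681734])}
top {'camera_matrix': array([[385.52531832,   0.        , 255.37252171],
       [  0.        , 385.52531832, 197.57032605],
       [  0.        ,   0.        ,   1.        ]]), 'D': array([-0.04562531,  0.        ,  0.        ,  0.        ,  0.        ]), 'R': array([[ 0.01040625, -0.99981694, -0.01605607],
       [-0.9969655 , -0.0091351 , -0.07730677],
       [ 0.07714595,  0.01681183, -0.99687806]]), 't': array([0.01340445, 0.6290794 , 1.25544156])}
{'time': 0.1, 'q': array([-6.72076623e+01,  5.00780852e+00,  1.00426462e+01,  9.51000643e+01,
       -8.42575285e-04,  9.00015720e+01]), 'qd': array([-0.0531521 , -0.08287339,  0.16882625,  0.12159124,  0.04300225,
       -0.07853823]), 'joint_efforts': array([-6.97465953e-05, -5.21561229e+01,  4.65654159e+01,  1.59709062e-02,
       -2.21095782e-06,  1.27650999e-06]), 'ee_pos': array([ 0.21298925, -0.50688197,  0.23068802]), 'tcp_rot': array([ 1.79999156e+02,  6.52266052e-02, -6.72092342e+01]), 'wrist_force': array([0.10573944, 0.0898606 , 0.30262747]), 'torque': array([0.00558878, 0.00336473, 0.03167424]), 'opening': 0.08538134553827251}
```

View pics/scene0.png

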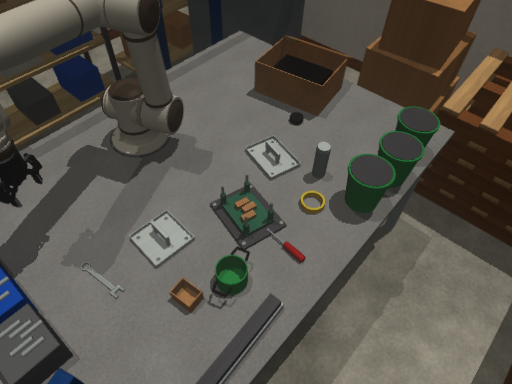

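View pics/top0.png

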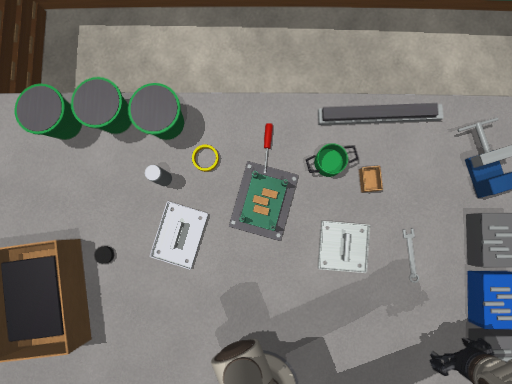

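The scene view shows the rack at about (247,213). In the top view the rack is at (264,200), the oblong tray at (180,236) and the square odd tray at (345,246). Next I'll enlarge the rack and tray.

Run:
```python
import cv2
a=cv2.imread('pics/top0.png'); s=cv2.imread('pics/scene0.png')
def crop(im,x0,y0,x1,y1,k,n):
    c=cv2.resize(im[y0:y1,x0:x1],None,fx=k,fy=k,interpolation=cv2.INTER_CUBIC); cv2.imwrite(n,c)
crop(a,140,155,310,275,4.7,'pics/ta.png') if 0 else crop(a,145,195,215,275,7,'pics/ttray.png')
crop(a,222,155,306,246,6.5,'pics/track.png')
crop(s,200,165,295,255,6.5,'pics/srack.png')
crop(s,240,130,305,182,8,'pics/stray.png')
```

```text
(no output)
```

View pics/ttray.png

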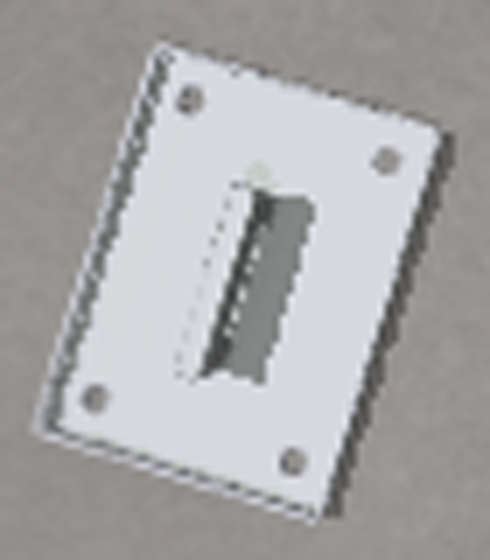

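View pics/track.png

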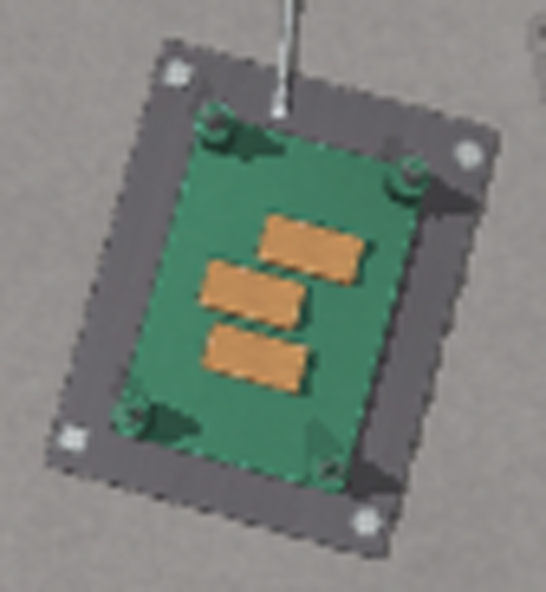

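View pics/srack.png

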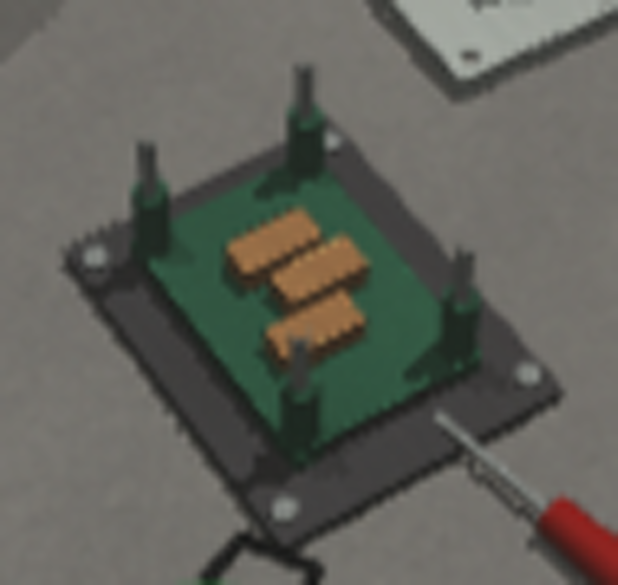

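View pics/stray.png

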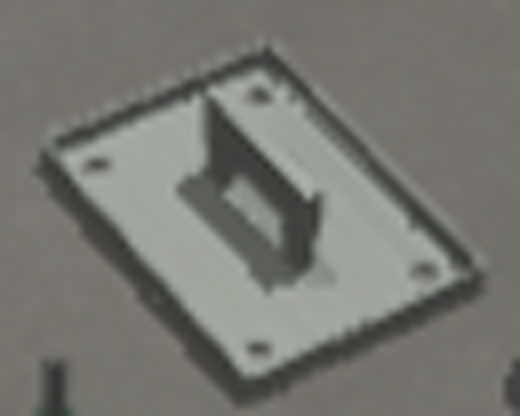

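```bash
cat > h.py <<'E'
import numpy as np, cv2
from scipy.optimize import least_squares
from workcell import optics
P={n:optics.camera_params(n) for n in ("scene","top")}
def proj(n,X):
    p=P[n]; return cv2.projectPoints(np.asarray(X,float).reshape(-1,1,3),cv2.Rodrigues(p["R"])[0],p["t"],p["camera_matrix"],p["D"])[0].reshape(-1,2)
def un(pts,k,x0,y0): return (np.array(pts,float)+.5)/k-.5+np.array([x0,y0])
def place(L,x,y,yaw):
    c,s=np.cos(yaw),np.sin(yaw); L=np.asarray(L,float)
    return np.c_[x+c*L[:,0]-s*L[:,1],y+s*L[:,0]+c*L[:,1],L[:,2]]
def fit(obs,x0):  # obs: list (cam, local pts, pixels)
    def r(v): return np.concatenate([(proj(n,place(L,*v))-px).ravel() for n,L,px in obs])
    s=least_squares(r,x0,loss='soft_l1'); return s.x,r(s.x)
def ray(n,px,z):
    p=P[n]; u=cv2.undistortPoints(np.array(px,float).reshape(-1,1,2),p["camera_matrix"],p["D"]).reshape(-1,2)
    d=np.c_[u,np.ones(len(u))]@p["R"]; c=-p["R"].T@p["t"]
    return c+d*((z-c[2])/d[:,2])[:,None]
E
python3 - <<'E'
from h import *
t=un([(190,100),(386,161),(96,398),(292,461)],7,145,195)
s=un([(261,95),(97,163),(425,270),(259,348)],8,240,130)
print("tray top",ray("top",t,.005)); print("tray sc",ray("scene",s,.005))
tc=un([(168,38),(499,132),(388,557),(47,465)],6.5,222,155)
sc=un([(66,262),(562,393),(283,550)],6.5,200,165)
print("plate",ray("top",tc,.012)); print(ray("scene",sc,.012))
pt=un([(216,125),(411,178),(133,415),(331,468)],6.5,222,155)
ps=un([(304,68),(147,146),(463,252),(300,343)],6.5,200,165)
print("pins",ray("top",pt,.12),ray("scene",ps,.12))
E
```

```text
tray top [[0.58954566 0.30245561 0.005     ]
 [0.56113507 0.2066827  0.005     ]
 [0.44590634 0.34429453 0.005     ]
 [0.41730562 0.24893811 0.005     ]]
tray sc [[0.44677715 0.34504859 0.005     ]
 [0.41647232 0.24881277 0.005     ]
 [0.58919537 0.30252623 0.005     ]
 [0.56097214 0.2060228  0.005     ]]
plate [[ 0.75557153  0.04795393  0.012     ]
 [ 0.70774865 -0.12401238  0.012     ]
 [ 0.48837564 -0.06776635  0.012     ]
 [ 0.5334936   0.10746757  0.012     ]]
[[ 0.49635128 -0.07021976  0.012     ]
 [ 0.75778206  0.0459767   0.012     ]
 [ 0.71159946 -0.12577546  0.012     ]]
pins [[ 0.69507225  0.020458    0.12      ]
 [ 0.67054411 -0.072166    0.12      ]
 [ 0.55713747  0.05809826  0.12      ]
 [ 0.53320366 -0.03525958  0.12      ]] [[ 0.56257901  0.05527946  0.12      ]
 [ 0.53827687 -0.04031952  0.12      ]
 [ 0.70620908  0.01676459  0.12      ]
 [ 0.68270998 -0.0802292   0.12      ]]
```

```bash
cat > ov.py <<'E'
from h import *
PL=[(-.115,-.09),(.115,-.09),(.115,.09),(-.115,.09)]
HP=[(-.075,-.05),(.075,-.05),(.075,.05),(-.075,.05)]
def circ(cx,cy,r,z): a=np.linspace(0,2*np.pi,41); return np.c_[cx+r*np.cos(a),cy+r*np.sin(a),0*a+z]
def draw(n,im,items,x0,y0,x1,y1,k,name):
    c=cv2.resize(im[y0:y1,x0:x1],None,fx=k,fy=k,interpolation=cv2.INTER_CUBIC)
    for pts,col in items:
        q=((proj(n,pts)-[x0,y0]+.5)*k-.5)*8
        cv2.polylines(c,[q.round().astype(int)],False,col,1,cv2.LINE_AA,3)
    cv2.imwrite(name,c)
def rack_items(x,y,yaw):
    it=[]
    for a,b in HP:
        it+=[(place(circ(a,b,.01,.075),x,y,yaw),(0,255,255)),(place(circ(a,b,.005,.12),x,y,yaw),(255,0,255)),(place(circ(a,b,.005,.075),x,y,yaw),(255,100,0))]
    return it
E
python3 - <<'E'
from ov import *
t=ray("top",un([(216,125),(411,178),(133,415),(331,468)],6.5,222,155),.075); print(t,t.mean(0))
s=ray("scene",un([(304,68),(147,146),(463,252),(300,343)],6.5,200,165),.12); print(s.mean(0))
c=ray("top",un([(168,38),(499,132),(388,557),(47,465)],6.5,222,155),.012).mean(0);print(c)
x,y=s.mean(0)[:2];yaw=np.radians(-15)
tp=cv2.imread('pics/top0.png');sc=cv2.imread('pics/scene0.png')
pl=(place([(*p,.012) for p in PL+PL[:1]],c[0],c[1],yaw),(0,0,255))
draw("top",tp,rack_items(x,y,yaw)+[pl],222,155,306,246,6.5,'pics/o1.png')
draw("scene",sc,rack_items(x,y,yaw)+[pl],200,165,295,255,6.5,'pics/o2.png')
E
```

```text
[[ 0.7013586   0.02131256  0.075     ]
 [ 0.67589535 -0.0748426   0.075     ]
 [ 0.55816524  0.06038781  0.075     ]
 [ 0.53331898 -0.03652918  0.075     ]] [ 0.61718454 -0.00741785  0.075     ]
[ 0.62244374 -0.01212617  0.12      ]
[ 0.62129735 -0.00908931  0.012     ]
```

View pics/o1.png

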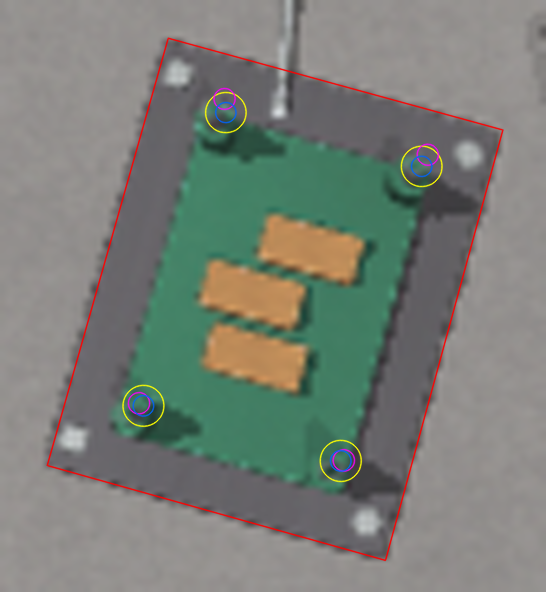

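View pics/o2.png

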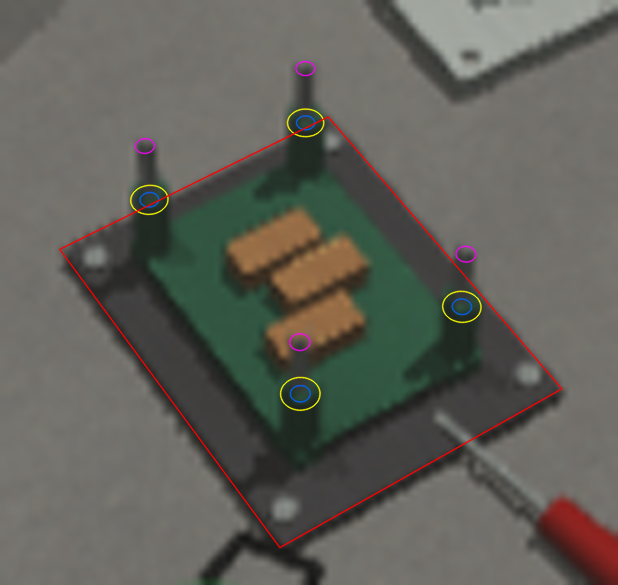

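```bash
cat > to.py <<'E'
import sys,numpy as np
from scipy.spatial.transform import Rotation as R
from workcell import bot
o=bot.get_obs(); r=R.from_euler('xyz',o['tcp_rot'],degrees=True)
x,y,z,yaw=map(float,sys.argv[1:5])
g=R.from_euler('xyz',[180,0,yaw],degrees=True)
print("shift",(r.inv().apply(np.array([x,y,z])-o['ee_pos'])).round(4),"rot",(r.inv()*g).as_rotvec().round(4))
print(o['time'],o['ee_pos'].round(4),o['tcp_rot'].round(2),o['q'].round(1),o['wrist_force'].round(2),o['torque'].round(3),round(o['opening'],4))
E
python3 to.py 0.5034 0.2756 0.16 73.7
```

```text
shift [-0.6088 -0.5708  0.0714] rot [-1.4000e-03  5.0000e-04 -2.4593e+00]
0.1 [ 0.213  -0.5069  0.2307] [ 1.800e+02  7.000e-02 -6.721e+01] [-67.2   5.   10.   95.1  -0.   90. ] [0.11 0.09 0.3 ] [0.006 0.003 0.032] 0.0854
```

```bash
python3 -m creep '[[-0.6088,-0.5708,0,0,0,-2.459,1],[-0.6088,-0.5708,0,0,0,-2.459,1],[-0.6088,-0.5708,0,0,0,-2.459,1],[-0.6088,-0.5708,0,0,0,-2.459,1],[-0.6088,-0.5708,0,0,0,-2.459,1],[-0.6088,-0.5708,0,0,0,-2.459,1],[-0.6088,-0.5708,0,0,0,-2.459,1],[-0.6088,-0.5708,0,0,0,-2.459,1]]' 40; python3 to.py 0.5034 0.2756 0.16 73.7
```

```text
time: 0.9
ee_pos: [0.3523, -0.1301, 0.2312]
tcp_rot: [180.0, -0.0, 1.9]
wrist_force: [1.7, 0.2, 0.3]
opening: 0.0853
shift [ 0.1643 -0.4006  0.0712] rot [ 3.0000e-04 -3.0000e-04 -1.2536e+00]
0.9 [ 0.3523 -0.1301  0.2312] [ 1.7999e+02 -2.0000e-02  1.8700e+00] [-20.3 -18.7 -11.3  97.4   0.   67.9] [1.65 0.24 0.32] [-0.049 -0.054  0.041] 0.0853
```

```bash
python3 -m creep '[[0.164,-0.4,0.07,0,0,-1.2536,1],[0.164,-0.4,0.07,0,0,-1.2536,1],[0.164,-0.4,0.07,0,0,-1.2536,1],[0.164,-0.4,0.07,0,0,-1.2536,1],[0.164,-0.4,0.07,0,0,-1.2536,1],[0.164,-0.4,0.07,0,0,-1.2536,1],[0.164,-0.4,0.07,0,0,-1.2536,1],[0.164,-0.4,0.07,0,0,-1.2536,1]]'; python3 to.py 0.5034 0.2756 0.16 73.7
```

```text
time: 1.7
ee_pos: [0.4923, 0.2394, 0.1667]
tcp_rot: [-180.0, 0.0, 70.7]
wrist_force: [1.1, -0.3, 0.2]
opening: 0.0859
shift [ 0.0379 -0.0015  0.0067] rot [-0.0001  0.0003 -0.0527]
1.7 [0.4923 0.2394 0.1667] [-1.800e+02  2.000e-02  7.068e+01] [25.9  3.8  1.7 87.9 -0.  45.3] [ 1.12 -0.32  0.19] [-0.053 -0.029  0.021] 0.0859
```

```bash
python3 -m creep '[[0.03,-0.001,0.03,0,0,-0.05,1],[0.03,-0.001,0.03,0,0,-0.05,1],[0.03,-0.001,0.03,0,0,-0.05,1],[0.03,-0.001,0.03,0,0,-0.05,1]]'; python3 to.py 0.5034 0.2756 0.031 73.7
```

```text
time: 2.1
ee_pos: [0.5013, 0.2651, 0.1383]
tcp_rot: [180.0, -0.0, 73.1]
wrist_force: [-0.5, 0.0, 0.0]
opening: 0.0854
shift [ 0.0106 -0.0011  0.1073] rot [ 0.0006 -0.0003 -0.0105]
2.1 [0.5013 0.2651 0.1383] [ 1.7997e+02 -2.0000e-02  7.3100e+01] [27.9  6.4  1.3 84.9 -0.  44.8] [-0.51  0.03  0.05] [-0.04   0.041  0.004] 0.0854
```

```bash
python3 -m creep '[[0.0106,-0.0011,0.03,0,0,-0.01,1],[0.0106,-0.0011,0.06,0,0,-0.01,1],[0.0106,-0.0011,0.09,0,0,-0.01,1],[0.0106,-0.0011,0.1,0,0,-0.01,1],[0.0106,-0.0011,0.106,0,0,-0.01,1],[0.0106,-0.0011,0.106,0,0,-0.01,1]]'; python3 to.py 0.5034 0.2756 0.031 73.7
python3 - <<'E'
from h import *
cv2.imwrite('pics/s1.png',cv2.resize(optics.camera('scene')[100:200,210:330,::-1],None,fx=6,fy=6,interpolation=cv2.INTER_CUBIC))
E
```

```text
time: 2.7
ee_pos: [0.5038, 0.2759, 0.0324]
tcp_rot: [180.0, -0.0, 73.7]
wrist_force: [0.5, -0.4, 1.0]
opening: 0.0856
shift [-0.0004 -0.0003  0.0014] rot [ 0.0009 -0.0008 -0.0002]
2.7 [0.5038 0.2759 0.0324] [ 1.7995e+02 -4.0000e-02  7.3690e+01] [28.7  9.1 -7.5 73.4 -0.  45. ] [ 0.52 -0.42  0.97] [-0.015  0.003  0.047] 0.0856
```

View pics/s1.png

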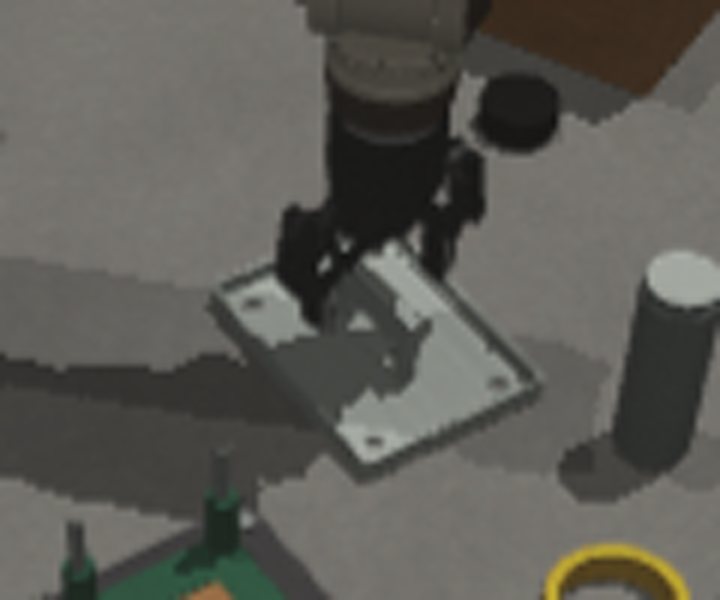

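The fingers at about (320,270) and (440,250) in the crop sit either side of the handle bar. I'll close them.

```bash
python3 -m creep '[[0,0,0,0,0,0,0],[0,0,0,0,0,0,0],[0,0,0,0,0,0,0],[0,0,0,0,0,0,0],[0,0,0,0,0,0,0],[0,0,0,0,0,0,0],[0,0,0,0,0,0,0],[0,0,0,0,0,0,0]]' 70; python3 to.py 0.5034 0.2756 0.031 73.7
```

```text
time: 3.55
ee_pos: [0.5034, 0.2763, 0.0316]
tcp_rot: [180.0, -0.0, 73.7]
wrist_force: [-0.7, -0.1, 3.2]
opening: 0.0109
shift [-0.0007  0.0002  0.0006] rot [ 0.0002 -0.0003  0.0008]
3.55 [0.5034 0.2763 0.0316] [ 1.7999e+02 -2.0000e-02  7.3740e+01] [28.8  9.1 -7.5 73.4  0.  45. ] [-0.67 -0.09  3.19] [-0.077  0.229  0.016] 0.0109
```

```bash
python3 -m creep '[[0,0,-0.01,0,0,0,0],[0,0,-0.03,0,0,0,0],[0,0,-0.06,0,0,0,0],[0,0,-0.1,0,0,0,0],[0,0,-0.14,0,0,0,0],[0,0,-0.17,0,0,0,0],[0,0,-0.17,0,0,0,0],[0,0,-0.17,0,0,0,0]]' ; python3 to.py 0.6195 -0.0098 0.2 75
python3 - <<'E'
from h import *
cv2.imwrite('pics/s2.png',cv2.resize(optics.camera('scene')[60:200,210:330,::-1],None,fx=4,fy=4,interpolation=cv2.INTER_CUBIC))
E
```

```text
time: 4.35
ee_pos: [0.5034, 0.2763, 0.2011]
tcp_rot: [180.0, 0.0, 73.7]
wrist_force: [0.1, -0.1, -4.8]
opening: 0.0109
shift [-0.2421  0.1916  0.0011] rot [ 0.     0.    -0.022]
4.35 [0.5034 0.2763 0.2011] [180.     0.    73.74] [28.8  7.8  9.8 92.  -0.  45. ] [ 0.07 -0.08 -4.84] [ 0.02   0.052 -0.022] 0.0109
```

View pics/s2.png

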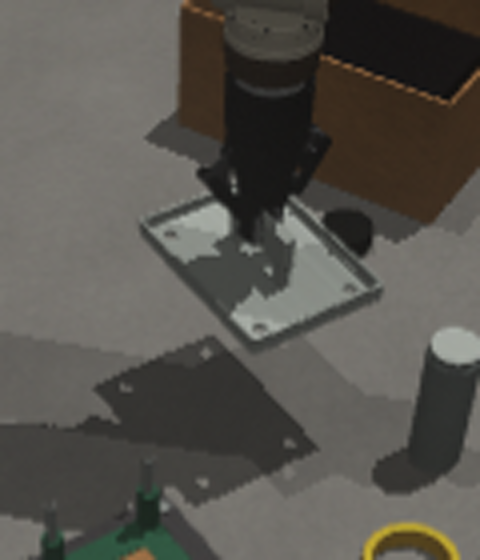

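The tray is lifted level and weighs about 4.8 N, so now over to the rack.

```bash
python3 -m creep '[[-0.02,0.016,0,0,0,-0.022,0],[-0.05,0.04,0,0,0,-0.022,0],[-0.085,0.067,0,0,0,-0.022,0],[-0.12,0.095,0,0,0,-0.022,0],[-0.155,0.123,0,0,0,-0.022,0],[-0.19,0.15,0,0,0,-0.022,0],[-0.22,0.174,0,0,0,-0.022,0],[-0.235,0.186,0,0,0,-0.022,0]]' ; python3 -m creep '[[-0.005,0.004,0,0,0,0,0],[-0.007,0.0055,0,0,0,0,0],[-0.007,0.0055,0,0,0,0,0],[-0.007,0.0055,0,0,0,0,0]]'; python3 to.py 0.6195 -0.0098 0.2 75
python3 - <<'E'
from h import *
for n in('scene','top'):
  im=optics.camera(n)[:,:,::-1]; cv2.imwrite(f'pics/{n}3.png',im)
  x,y=(185,110) if n=='scene' else (210,140)
  cv2.imwrite(f'pics/{n}3c.png',cv2.resize(im[y:y+120,x:x+125],None,fx=5,fy=5,interpolation=cv2.INTER_CUBIC))
E
```

```text
time: 5.2
ee_pos: [0.616, -0.0044, 0.1987]
tcp_rot: [-179.8, 0.1, 74.9]
wrist_force: [-0.5, 0.6, -4.4]
opening: 0.0108
time: 5.6
ee_pos: [0.6193, -0.0083, 0.2013]
tcp_rot: [-180.0, -0.0, 75.1]
wrist_force: [0.7, -0.0, -3.8]
opening: 0.011
shift [-0.0013  0.0006  0.0013] rot [-0.0003 -0.0002  0.0014]
5.6 [ 0.6193 -0.0083  0.2013] [-1.7998e+02 -1.0000e-02  7.5080e+01] [-0.8 14.2 17.2 93.   0.  14.1] [ 0.68 -0.01 -3.78] [0.015 0.001 0.003] 0.011
```

View pics/scene3c.png

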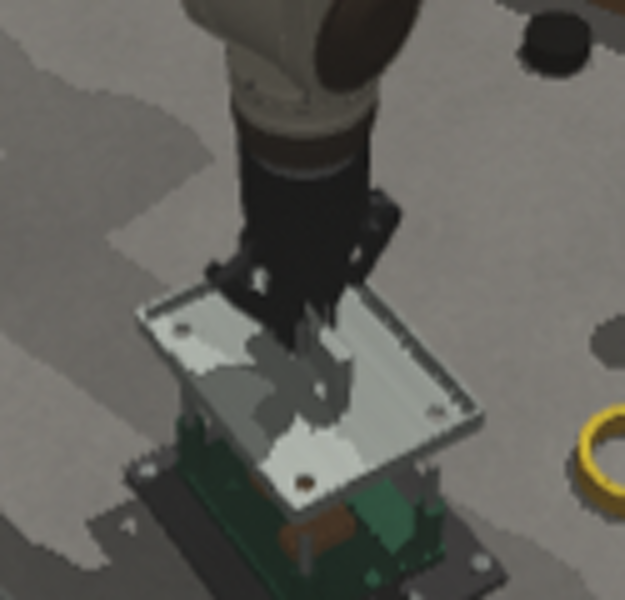

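View pics/top3c.png

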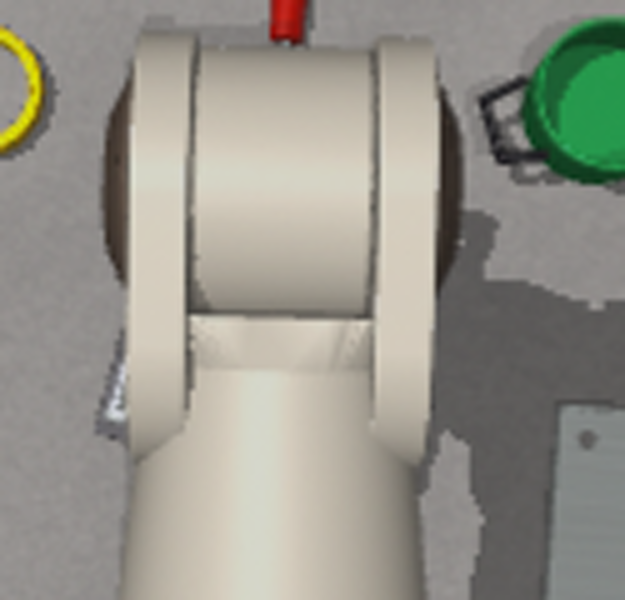

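The top camera is blocked by the arm. The scene crop shows three holes, at (182,328), (305,483) and (437,411). I'll refine the pin positions in the first pictures next.

Run:
```python
from ov import *
h=un([(182,328),(305,483),(437,411)],5,185,110)
tz=.2013-.0310
r=ray('scene',h,tz+.005); print(r)
# fit tray pose; local: which corners
L=np.array([(-.075,-.05,tz+.005),(.075,-.05,tz+.005),(.075,.05,tz+.005)])
v,res=fit([('scene',L,h)],[.6193,-.0083,np.radians(-15)]);print(v[:2],np.degrees(v[2]),res.round(2))
def tiles(n,im,x,y,yaw,name,s=14,k=16):
    out=[]
    for a,b in HP:
        c=proj(n,place([(a,b,.09)],x,y,yaw))[0].round().astype(int)
        x0,y0=c-s
        t=cv2.resize(im[y0:y0+2*s,x0:x0+2*s],None,fx=k*.85,fy=k*.85,interpolation=cv2.INTER_NEAREST)
        kk=t.shape[0]/(2*s)
        t=cv2.convertScaleAbs(t,alpha=1.5)
        for pts,col in rack_items(x,y,yaw):
            q=((proj(n,pts)-[x0,y0]+.5)*kk-.5)*8
            cv2.polylines(t,[q.round().astype(int)],False,col,1,cv2.LINE_AA,3)
        out.append(t)
    o=np.vstack([np.hstack(out[:2]),np.hstack(out[2:])]); o=cv2.resize(o,(600,600)); cv2.imwrite(name,o)
for nm,(x,y) in dict(a=(.6195,-.0098),b=(.6172,-.0074)).items():
  for n,f in(('top','top0'),('scene','scene0')):
    tiles(n,cv2.imread(f'pics/{f}.png'),x,y,np.radians(-15),f'pics/z{n}{nm}.png')
```

```text
[[ 0.53426051 -0.03768868  0.1753    ]
 [ 0.68065858 -0.07818198  0.1753    ]
 [ 0.7045725   0.02064731  0.1753    ]]
[ 0.61997647 -0.00927459] -14.865691270382625 [-0.06  0.17  0.05 -0.43  0.01  0.27]
```

View pics/ztopb.png

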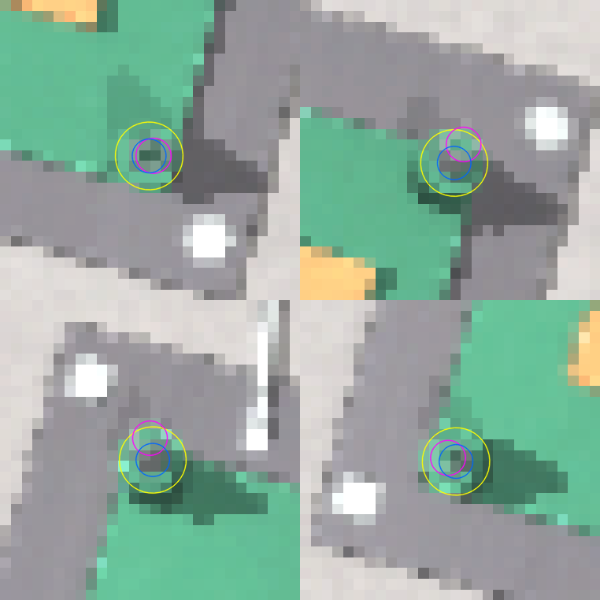

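View pics/zscenea.png

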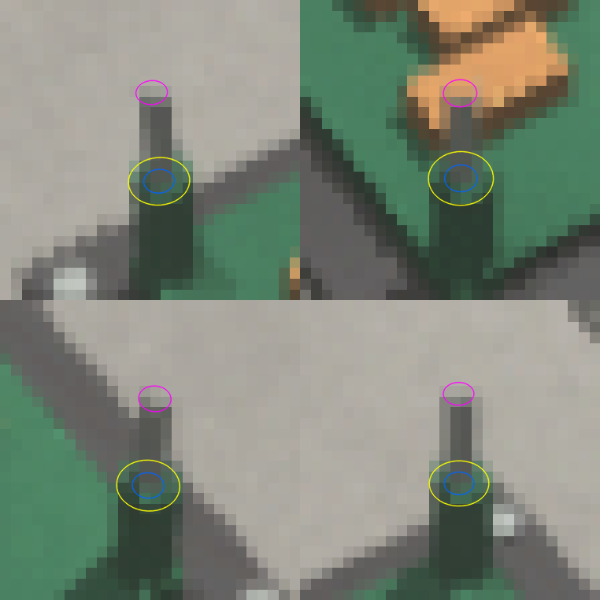

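Two independent estimates agree. The scene camera, with its bias removed using the tray in the hand, puts the frame centre at about (0.6178, -0.0078). The top camera gives (0.6172, -0.0074). I'll align to that.

```bash
python3 to.py 0.6177 -0.0077 0.160 75
```

```text
shift [ 0.0003 -0.0018  0.0415] rot [ 0.0002 -0.0002  0.0015]
5.7 [ 0.6194 -0.0085  0.2015] [ 1.7999e+02 -1.0000e-02  7.5080e+01] [-0.8 14.2 17.3 93.   0.  14.1] [ 1.22  0.29 -4.18] [ 0.062  0.031 -0.012] 0.011
```

```bash
python3 -m creep '[[0.0003,-0.0018,0.01,0,0,0.0015,0],[0.0003,-0.0018,0.02,0,0,0.0015,0],[0.0003,-0.0018,0.03,0,0,0.0015,0],[0.0003,-0.0018,0.038,0,0,0.0015,0],[0.0003,-0.0018,0.0415,0,0,0.0015,0],[0.0003,-0.0018,0.0415,0,0,0.0015,0],[0.0003,-0.0018,0.0415,0,0,0.0015,0]]'; python3 to.py 0.6177 -0.0077 0.145 75
python3 - <<'E'
from ov import *
im=optics.camera('scene')[:,:,::-1].copy(); cv2.imwrite('pics/scene4.png',im)
draw('scene',im,[],190,150,290,250,6,'pics/scene4c.png')
E
```

```text
time: 6.4
ee_pos: [0.618, -0.0089, 0.1601]
tcp_rot: [180.0, -0.0, 74.9]
wrist_force: [-0.1, -0.4, -3.4]
opening: 0.0112
shift [ 0.0011 -0.0006  0.0151] rot [ 0.0003 -0.0001 -0.0016]
6.4 [ 0.618  -0.0089  0.1601] [179.98  -0.    74.91] [-0.8 13.5 11.9 88.3 -0.  14.3] [-0.1  -0.44 -3.42] [-0.011 -0.022  0.001] 0.0112
```

View pics/scene4c.png

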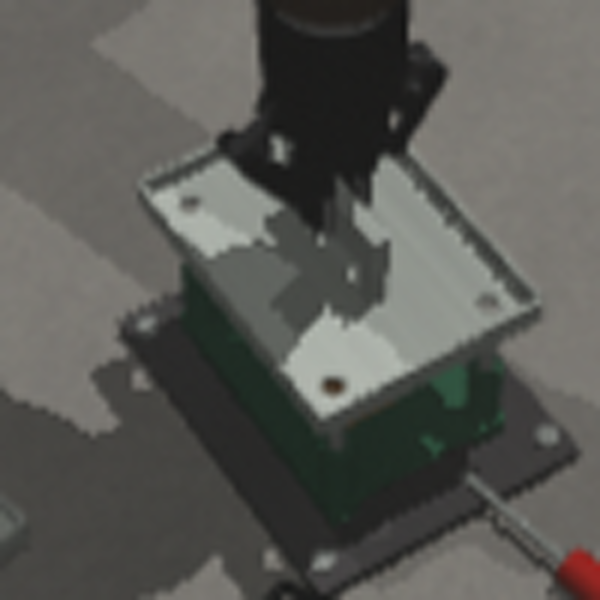

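```bash
python3 -m creep '[[0.001,-0.0004,0.003,0,0,-0.001,0],[0.001,-0.0004,0.006,0,0,-0.001,0],[0.001,-0.0004,0.006,0,0,-0.001,0],[0.001,-0.0004,0.006,0,0,-0.001,0]]'; for i in 1 2 3; do python3 to.py 0.6177 -0.0077 0.145 75; python3 -c "
from workcell import optics
optics.camera('scene')"; done
```

```text
time: 6.85
ee_pos: [0.6177, -0.0078, 0.1537]
tcp_rot: [-180.0, 0.0, 75.0]
wrist_force: [0.2, -0.5, -4.2]
opening: 0.0107
shift [ 0.0001 -0.      0.0087] rot [-0.0002  0.     -0.0005]
6.85 [ 0.6177 -0.0078  0.1537] [-179.99    0.     74.97] [-0.7 13.5 11.1 87.6  0.  14.3] [ 0.16 -0.47 -4.22] [-0.056  0.025  0.028] 0.0107
shift [ 0.     -0.0001  0.0089] rot [-0.      0.     -0.0005]
6.9 [ 0.6178 -0.0078  0.1539] [-180.      0.     74.97] [-0.7 13.5 11.1 87.6 -0.  14.3] [-0.33  0.47 -4.15] [ 0.059  0.01  -0.053] 0.0112
shift [ 0.0001 -0.0001  0.0089] rot [ 0.0001 -0.     -0.0005]
6.95 [ 0.6178 -0.0078  0.1539] [179.99  -0.    74.97] [-0.7 13.5 11.1 87.6 -0.  14.3] [ 1.21 -0.23 -2.81] [-0.007 -0.062  0.035] 0.011
```

```bash
python3 -m creep '[[0,0,0.001,0,0,0,0],[0,0,0.002,0,0,0,0],[0,0,0.003,0,0,0,0],[0,0,0.004,0,0,0,0],[0,0,0.005,0,0,0,0],[0,0,0.005,0,0,0,0]]'; python3 to.py 0.6177 -0.0077 0.145 75
```

```text
time: 7.6
ee_pos: [0.6177, -0.0078, 0.1487]
tcp_rot: [-180.0, 0.0, 75.0]
wrist_force: [0.3, 0.9, -4.2]
opening: 0.0111
shift [ 0.0001 -0.      0.0037] rot [-0.0002  0.     -0.0004]
7.6 [ 0.6177 -0.0078  0.1487] [-179.99    0.     74.97] [-0.7 13.5 10.5 87.1  0.  14.3] [ 0.34  0.94 -4.2 ] [-0.015  0.014  0.019] 0.0111
```

```bash
python3 -m creep '[[0,0,0.001,0,0,0,0],[0,0,0.002,0,0,0,0],[0,0,0.003,0,0,0,0],[0,0,0.004,0,0,0,0],[0,0,0.004,0,0,0,0]]'; python3 to.py 0.6177 -0.0077 0.145 75
```

```text
time: 8.1
ee_pos: [0.6177, -0.0078, 0.1446]
tcp_rot: [-180.0, 0.0, 75.0]
wrist_force: [-0.4, 0.2, -4.5]
opening: 0.0109
shift [ 0.0001 -0.0001 -0.0004] rot [-0.0003  0.0001 -0.0006]
8.1 [ 0.6177 -0.0078  0.1446] [-179.99    0.     74.97] [-0.7 13.5 10.1 86.6 -0.  14.3] [-0.39  0.2  -4.45] [ 0.045  0.03  -0.03 ] 0.0109
```

There's no contact with the underside about 6 mm below the pin tips. I'll check by eye.

```bash
python3 -m creep '[[0,0,0.002,0,0,0,0],[0,0,0.004,0,0,0,0],[0,0,0.006,0,0,0,0],[0,0,0.008,0,0,0,0],[0,0,0.01,0,0,0,0],[0,0,0.01,0,0,0,0]]'; python3 to.py 0.6177 -0.0077 0.106 75
python3 - <<'E'
from ov import *
im=optics.camera('scene')[:,:,::-1].copy(); cv2.imwrite('pics/scene5.png',im)
draw('scene',im,[],200,160,290,240,7,'pics/scene5c.png')
E
```

```text
time: 8.7
ee_pos: [0.6176, -0.0078, 0.1344]
tcp_rot: [-180.0, 0.0, 75.0]
wrist_force: [-0.7, 0.7, -2.6]
opening: 0.0104
shift [0.0002 0.0001 0.0284] rot [-0.0005  0.0002 -0.0005]
8.7 [ 0.6176 -0.0078  0.1344] [-1.7997e+02  1.0000e-02  7.4970e+01] [-0.7 13.5  9.  85.5 -0.  14.3] [-0.72  0.68 -2.59] [ 0.056  0.017 -0.047] 0.0104
```

View pics/scene5c.png

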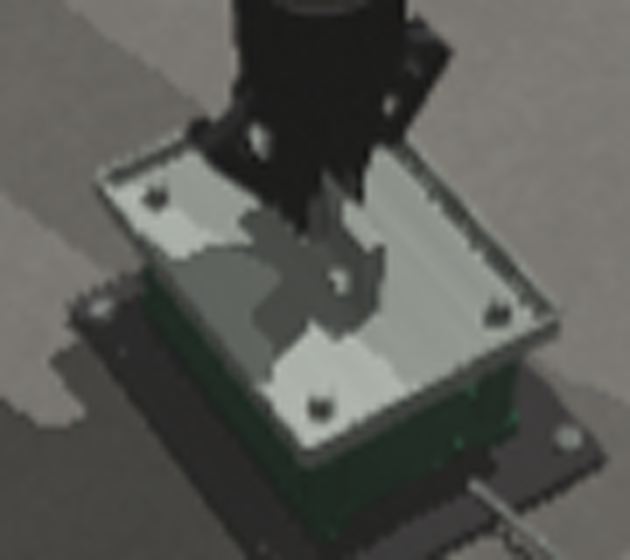

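Pins now fill all three visible holes, at (155,197), (500,315) and (320,408), and stand through the floor. I'll keep lowering slowly.

```bash
python3 -m creep '[[0,0,0.003,0,0,0,0],[0,0,0.006,0,0,0,0],[0,0,0.009,0,0,0,0],[0,0,0.012,0,0,0,0],[0,0,0.015,0,0,0,0],[0,0,0.018,0,0,0,0],[0,0,0.021,0,0,0,0],[0,0,0.021,0,0,0,0]]'; python3 to.py 0.6177 -0.0077 0.106 75
```

```text
time: 9.55
ee_pos: [0.6176, -0.0078, 0.1133]
tcp_rot: [-180.0, 0.0, 75.0]
wrist_force: [-0.5, 0.1, -4.2]
opening: 0.0109
shift [0.0002 0.0001 0.0073] rot [-0.0006  0.0003 -0.0005]
9.55 [ 0.6176 -0.0078  0.1133] [-1.7996e+02  2.0000e-02  7.4970e+01] [-0.7 13.6  6.7 83.2 -0.  14.3] [-0.45  0.07 -4.23] [ 0.096 -0.034  0.046] 0.0109
```

```bash
python3 -m creep '[[0,0,0.0015,0,0,0,0],[0,0,0.003,0,0,0,0],[0,0,0.004,0,0,0,0],[0,0,0.005,0,0,0,0],[0,0,0.0055,0,0,0,0],[0,0,0.006,0,0,0,0],[0,0,0.006,0,0,0,0]]'; python3 to.py 0.6177 -0.0077 0.106 75;  python3 -m creep '[[0,0,0.0003,0,0,0,0],[0,0,0.0006,0,0,0,0],[0,0,0.0006,0,0,0,0]]'; python3 to.py 0.6177 -0.0077 0.106 75
```

```text
time: 10.25
ee_pos: [0.6177, -0.0078, 0.1078]
tcp_rot: [-180.0, 0.0, 75.0]
wrist_force: [0.4, 0.6, -4.6]
opening: 0.0108
shift [ 0.0001 -0.0001  0.0018] rot [-0.0001  0.     -0.0005]
10.25 [ 0.6177 -0.0078  0.1078] [-179.99    0.     74.97] [-0.7 13.6  6.2 82.6 -0.  14.3] [ 0.37  0.63 -4.59] [0.118 0.017 0.016] 0.0108
time: 10.55
ee_pos: [0.6178, -0.0078, 0.1072]
tcp_rot: [180.0, -0.0, 75.0]
wrist_force: [-0.6, 0.8, -3.7]
opening: 0.0111
shift [ 0.0001 -0.0001  0.0012] rot [ 0.     -0.     -0.0006]
10.55 [ 0.6178 -0.0078  0.1072] [180.    -0.    74.97] [-0.7 13.6  6.1 82.5  0.  14.3] [-0.63  0.75 -3.69] [0.097 0.016 0.087] 0.0111
```

```bash
python3 -m creep '[[0,0,0.0004,0,0,0,0],[0,0,0.0008,0,0,0,0],[0,0,0.0008,0,0,0,0]]'; python3 to.py 0.6177 -0.0077 0.106 75;  python3 -m creep '[[0,0,0.0003,0,0,0,0],[0,0,0.0006,0,0,0,0],[0,0,0.0006,0,0,0,0]]'; python3 to.py 0.6177 -0.0077 0.106 75
```

```text
time: 10.85
ee_pos: [0.6178, -0.0078, 0.1067]
tcp_rot: [180.0, -0.0, 75.0]
wrist_force: [-0.6, 0.5, -1.6]
opening: 0.011
shift [ 0.     -0.0001  0.0007] rot [ 0.0002 -0.0001 -0.0005]
10.85 [ 0.6178 -0.0078  0.1067] [179.99  -0.    74.97] [-0.7 13.6  6.  82.4  0.  14.3] [-0.64  0.51 -1.57] [ 0.115  0.156 -0.03 ] 0.011
time: 11.15
ee_pos: [0.6178, -0.0078, 0.1066]
tcp_rot: [180.0, -0.0, 75.0]
wrist_force: [-4.0, -0.1, 6.0]
opening: 0.011
shift [ 0.0001 -0.0001  0.0006] rot [ 0.0007 -0.0002 -0.0005]
11.15 [ 0.6178 -0.0078  0.1066] [ 1.7996e+02 -1.0000e-02  7.4970e+01] [-0.7 13.6  6.  82.4  0.  14.3] [-3.99 -0.08  5.96] [ 0.116  0.735 -0.002] 0.011
```

```bash
python3 -m creep '[[0,0,0.0003,0,0,0,0],[0,0,0.0005,0,0,0,0],[0,0,0.0005,0,0,0,0]]'; python3 to.py 0.6177 -0.0077 0.106 75
python3 - <<'E'
from ov import *
im=optics.camera('scene')[:,:,::-1].copy(); cv2.imwrite('pics/scene6.png',im)
draw('scene',im,[],200,165,290,245,7,'pics/scene6c.png')
E
```

```text
time: 11.45
ee_pos: [0.6179, -0.0078, 0.1066]
tcp_rot: [179.9, -0.0, 75.0]
wrist_force: [-5.2, 0.9, 8.0]
opening: 0.0107
shift [ 0.     -0.0002  0.0006] rot [ 0.0011 -0.0003 -0.0005]
11.45 [ 0.6179 -0.0078  0.1066] [ 1.7994e+02 -2.0000e-02  7.4970e+01] [-0.7 13.5  6.  82.4  0.  14.3] [-5.17  0.91  8.01] [ 0.119  1.031 -0.004] 0.0107
```

View pics/scene6c.png

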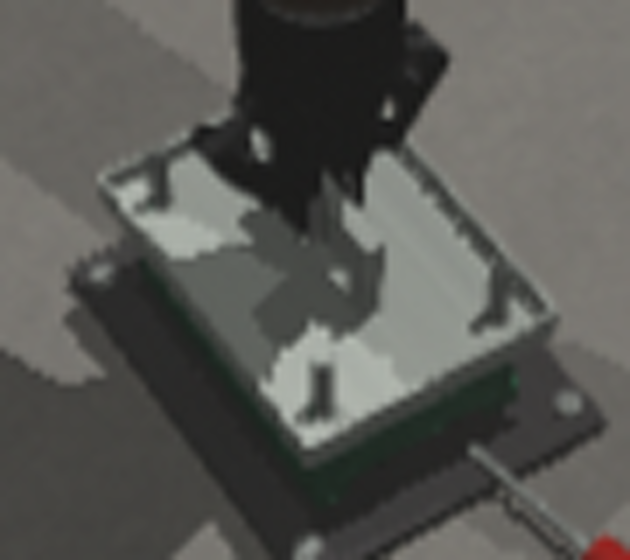

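The tray is home: the measured TCP height of 0.1066 is the grasp height (0.0316) plus 75 mm, contact force has come up, and the pins show tall through the holes. Releasing now.

```bash
python3 -m creep '[[0,0,-0.0005,0,0,0,0.2],[0,0,-0.0005,0,0,0,0.4],[0,0,-0.0005,0,0,0,0.6],[0,0,-0.0005,0,0,0,0.8],[0,0,-0.0005,0,0,0,0.8],[0,0,-0.0005,0,0,0,0.8],[0,0,-0.0005,0,0,0,0.8]]'; python3 to.py 0.6177 -0.0077 0.25 75;  python3 -m creep '[[0,0,-0.01,0,0,0,0.8],[0,0,-0.02,0,0,0,0.8],[0,0,-0.04,0,0,0,0.8],[0,0,-0.07,0,0,0,0.8],[0,0,-0.1,0,0,0,0.8],[0,0,-0.13,0,0,0,0.8],[0,0,-0.14,0,0,0,0.8],[0,0,-0.14,0,0,0,0.8]]'; python3 to.py 0.4 -0.1 0.25 75
```

```text
time: 12.2
ee_pos: [0.6178, -0.0078, 0.1058]
tcp_rot: [-180.0, 0.0, 75.0]
wrist_force: [0.0, -0.7, -0.0]
opening: 0.0683
shift [ 1.000e-04 -1.000e-04 -1.442e-01] rot [-0.0001  0.     -0.0005]
12.2 [ 0.6178 -0.0078  0.1058] [-180.      0.     74.97] [-0.7 13.6  6.  82.4 -0.  14.3] [ 0.04 -0.72 -0.02] [ 0.03   0.024 -0.   ] 0.0683
time: 13.0
ee_pos: [0.6185, -0.0078, 0.248]
tcp_rot: [179.8, -0.1, 75.0]
wrist_force: [-0.6, 0.2, -0.9]
opening: 0.0683
shift [-0.1457 -0.1871 -0.0028] rot [ 0.0034 -0.0009 -0.0005]
13.0 [ 0.6185 -0.0078  0.248 ] [ 1.798e+02 -5.000e-02  7.497e+01] [-0.7 15.  23.5 98.2  0.  14.3] [-0.62  0.22 -0.86] [-0.002  0.042  0.006] 0.0683
```

Pulling back so the top camera can see.

```bash
python3 -m creep '[[-0.03,-0.04,0,0,0,0,0.8],[-0.06,-0.08,0,0,0,0,0.8],[-0.09,-0.12,0,0,0,0,0.8],[-0.12,-0.16,0,0,0,0,0.8],[-0.16,-0.2,0,0,0,0,0.8],[-0.2,-0.24,0,0,0,0,0.8],[-0.23,-0.26,0,0,0,0,0.8],[-0.23,-0.26,0,0,0,0,0.8]]'
python3 - <<'E'
from ov import *
# expected tray home
x,y,yaw=.6178,-.0078,np.radians(-15)
z=.093
it=[(place([(a*.095/.115,b*.07/.09,z) for a,b in PL+PL[:1]],x,y,yaw),(0,0,255))]
for n,b in(('scene',(200,150,300,250)),('top',(215,150,315,250))):
  im=optics.camera(n)[:,:,::-1].copy(); cv2.imwrite(f'pics/{n}7.png',im)
  draw(n,im,it,*b,6,f'pics/{n}7c.png')
E
```

```text
time: 13.8
ee_pos: [0.3033, -0.1648, 0.2451]
tcp_rot: [-180.0, 0.1, 74.6]
wrist_force: [0.5, -0.1, -0.2]
opening: 0.0685
```

View pics/scene7c.png

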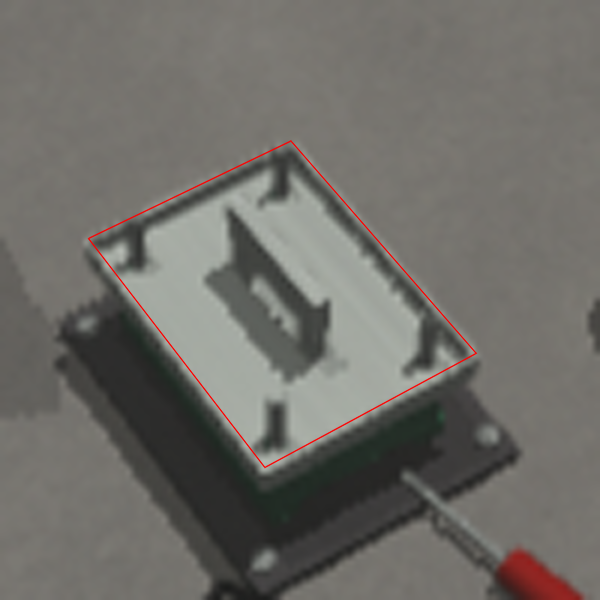

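View pics/top7c.png

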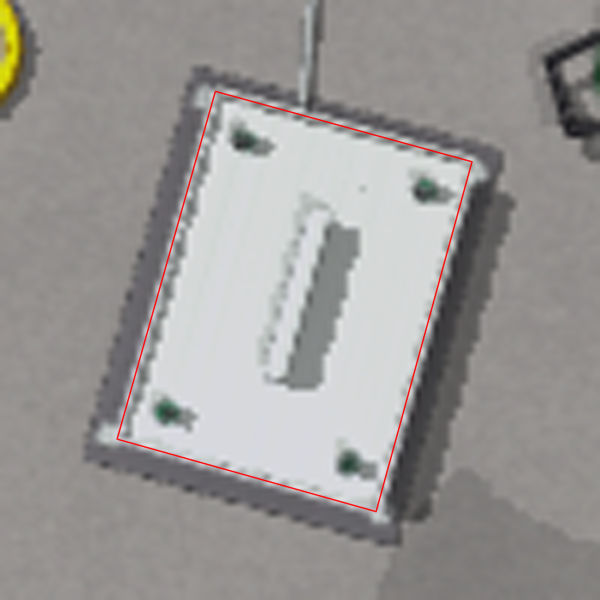

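View pics/top7.png

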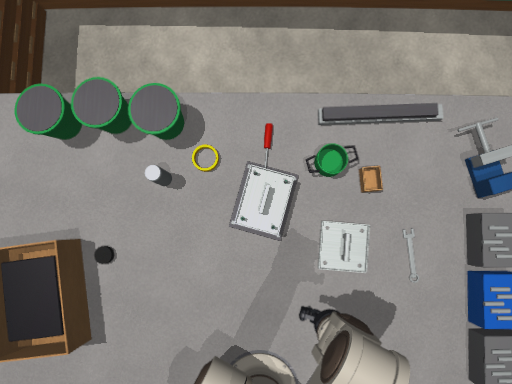

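All four pins come through the holes by equal amounts, the rim lies parallel to the expected outline, and the bystanders look undisturbed. I'll let the arm settle, then hand in.

```bash
python3 -m creep '[[0,0,0,0,0,0,0.8],[0,0,0,0,0,0,0.8],[0,0,0,0,0,0,0.8],[0,0,0,0,0,0,0.8]]'; python3 -c "
from workcell import bot
print(bot.job_done())"
```

```text
time: 14.3
ee_pos: [0.3076, -0.162, 0.2456]
tcp_rot: [-180.0, -0.0, 75.1]
wrist_force: [-0.3, -0.1, 0.8]
opening: 0.0683
the job is handed in; nothing more can be done
None
```

The oblong tray is fitted on the rack, sitting home on all four posts, and the job was handed in at 14.3 s. I found the frame's shift by eye, picked the tray up by its handle, brought all four holes over the pins and lowered it in the hand.

**Lowering:** I felt no contact on the way down until the shoulders. Contact came at TCP height 0.1066 m, which is the grasp height on the bench plus 75 mm. I pressed lightly (about 8 N up, after a carried weight of about 4 N), then let go and backed away.

**Final pictures:** All four pins stand about equally far through their holes, and the tray looks level. The square tray and the other items look as they were in the first top picture; I judged that by eye.

**Disagreements:**
- **Camera agreement:** The two cameras first differed by about 5 to 7 mm on the frame's position. Correcting the scene camera with the tray in hand brought them within 1 mm.
- **Final outline:** The outline I predicted for the seated tray is still about 1 to 2 pixels off in the pictures, close to the stated calibration error.
- **Last press:** It showed a small moment of about 1 N m, with a sideways force of about 5 N. Both were gone after release.

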